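Work a stave in behind the hold-down post

TASK

Push the long pale wooden stave along the slab into the carving bay, the dark three-sided wooden stop: angle it in past the steel post by pushing one end and then the other, until it lies between the two cheeks, behind the post and flat against the back fence along its whole length. Only push it: never lift or tip it off the slab, leave the other things on the slab where they are, and finish with the arm clear.

Things in the scene. Friction and masses are not known exactly. Their poses are not given: they have to be found in the camera images.
- stave: Pale timber stave, loose on the slab: 240 mm long (its y), 36 wide (x), 36 high (z), 0.15 to 0.31 kg. Origin: centre of its underside. It starts on the robot's side of the bay, roughly parallel to the fence, shifted to the bay's +y side so that its -y end is clear of the post.
- stave_end (a point): Point on the stave at the middle of the end face nearer the post (its own y = -120 mm), 18 mm above its underside.
- bay: Dark wood bay fixed to the slab, open towards the robot (its -x). Origin: on the slab at mid-length of the back fence's inner face; x points into the fence, y along it. Fence 350 mm long, 30 thick, 45 high. Each end has a cheek 25 mm thick, 45 high, from x -45 to 0 mm, inner faces at y -150 and +150. No floor. A stave home against the fence has its origin at x -18 mm.
- post: Round steel post fixed upright in the slab before the bay, towards its -y end: 22 mm diameter, 60 high. Origin: centre of its foot (a collar there, 32 mm wide and 2 high, obstructs nothing). Its axis is 69 to 73 mm in front of the fence face, so 58 to 62 mm is free between them; from the post to the +y cheek is less than the stave's length.
- iron_bar: Bystander: dark square iron bar used as a mallet, 260 x 34 x 34 mm, lying along its x; origin at the centre of its underside.
- print_block: Bystander: carved printing block, 75 x 65 x 30 mm with a wooden grip on top, 58 mm high in all; origin at the centre of its underside.
- chisel_a: Bystander: chisel lying along its x, about 190 mm long, 20 mm wide, 16 mm high.
- wax_tin: Bystander: round aluminium tin, 72 mm diameter, 50 mm high; origin at the centre of its underside.
- offcut: Bystander: pale wooden offcut, 50 x 80 x 30 mm; origin at the centre of its underside.
- cup: Bystander: blue enamel cup, 74 mm diameter, 85 mm high, origin at the centre of its underside.
- brush: Bystander: small hand brush lying along its x.
Things that resemble listed ones, but are neither listed nor needed, are in the scene too. What is shaped like the stave but purple is not meant.

How it is judged:
By the outcome, as a careful person would: the job done as asked, in the order asked, and still so for the second after the job is handed in, with the robot touching nothing.
It also fails if it takes over 64 s, if anything falls off the work surface, if the arm or the gripper's body presses on something with over 40 N, if the wrist force passes 120 N, or if a joint passes its speed limit or range.

ROBOT

A 6-joint arm with a two-finger parallel gripper is mounted at the origin on the work surface. World frame = base frame: x ahead of the robot, y to its left, z up, the work surface at z = 0. Lengths are in m, angles in rad, forces in N, time in s.
With the tool pointing down it reaches from about 0.25 to 0.775 m from the base axis. Payload 8.9 kg.
Tool frame: the origin (TCP) lies at the very end of the fingers, on their centre line; the grasp point (between the pads) lies 19 mm behind it; z points along the fingers, y is the direction in which the jaws open and shut (so a half turn about z gives the same grasp; the last joint's range is limited). The gripper opens to 85 mm and grips with 20 to 120 N. Pads are 22 mm wide; open, the fingers measure 114 mm over their backs; the gripper's body (76 mm by 85 mm) begins 54 mm behind the grasp point. The pads swing forward as they close: fully open they stand 13 mm farther back than shut.
Start: joints at [-1.423, 0.291, -0.153, 1.127, 0, 1.431], TCP at [0.149, -0.504, 0.231] pointing down, gripper open.
Joint ranges: [-2.52, 2.52], [-0.91, 1.74], [-1.3, 1.37], [-1.96, 2.02], [-1.52, 1.47], [-3.14, 3.14]. Speed limits (rad/s): [2.22, 2.22, 2.79, 3.14, 3.14, 3.14].

INTERFACE

Orientations are given as a rotation vector (axis times angle).
In Python, from cell import arm, get_image, hand_in gives the robot as it stands. The module is installed in compiled form; this text tells all that it offers.
- The arm moves only by the shell command python3 -m inch 'ROWS' [FORCE]. ROWS is JSON, a list that holds one entry, the list of rows, each a list of 7 numbers: the finger opening in m, from 0 to 0.0854, then the shift along the tool's x, y, z in m, then the turn, a rotation vector about the tool's x, y, z in degrees. In form: [[[grip, dx, dy, dz, ax, ay, az], ...]]. A call has 1 to 12 rows; each row shifts and turns the commanded pose from where the row before left it, along the tool's axes as they then stand; what a row does not reach is not made up. A row lasts 1/10 s, in which the tool goes at most 50 mm and 8.59 degrees, less where a joint would pass 70% of its speed; a pose out of reach is approached as far as the arm can. A call with a gripper value outside its range is refused whole. The fingers move at their own pace and stop on an object; FORCE is the grip in N (left out, the last holds). Time passes only in rows, so rows that do not move let the fingers close. It gives the time, the measured TCP pose, the force and the opening at its end, in the units of the state.
- arm.get_obs(): the state, without advancing time (a new reading comes with each control period).
- get_image(name): name is "side" or "top" or "wrist"; returns a dict with "pixels" (480x640x3 uint8, red, green, blue), "fx", "fy", "cx", "cy" (pixels), "xyz" and "orientation" of the camera in the world. Camera axes: x right, y down, z forward; pixel columns grow to the right and rows downward; lengths in m; the calibration is good to about 2 mm. The wrist camera is an equidistant fisheye: a pixel r from the principal point sees the ray r / f radians off the axis. A picture is of the moment at which its call begins. There is no depth.
- hand_in(): hands the job in, once; it reports no verdict.
The state is a dict: "clock": time; "qpos": joint angles; "joint_velocities": joint speeds; "joint_torque": joint torques, N m; "tcp_pos": TCP position; "tcp_rot": TCP orientation; "contact_force": force on the tool from outside, world axes, zero at the start; "torque": the same for the moment, N m; "grip_width": finger opening in m.
Only numpy, scipy, OpenCV 4.12 (cv2) and the standard library are available. Lean on these libraries where they do the work, as an engineer would, in place of code of your own. Each camera call takes 0.05 s, during which the arm holds its last target. There are 200 camera calls.

## Working session

There is one attempt and no reset: what is moved stays moved. The work goes in short steps, Python scripts to look and compute and a shell command to move; the robot and the scene stay as the last step left them, time stands still between calls to the robot, and variables do not carry over. Pictures are saved under pics/ and viewed, about 8 in all and at most 12, crops included, and the job is handed in when it is done.

```bash
mkdir -p pics
cat > h.py <<'E'
import numpy as np, cv2
from cell import arm, get_image, hand_in
from scipy.spatial.transform import Rotation as R
def snap(name,fn):
    im=get_image(name); cv2.imwrite('pics/'+fn,im['pixels'][:,:,::-1]); 
    np.savez('pics/'+fn[:-4]+'.npz',**{k:np.array(v) for k,v in im.items()}); return im
def rot(o):
    o=np.array(o,float)
    return o if o.shape==(3,3) else (R.from_rotvec(o).as_matrix() if o.size==3 else R.from_quat(o).as_matrix())
def world(fn,u,v,z=0.):
    d=np.load('pics/'+fn+'.npz'); r=rot(d['orientation'])@np.array([(u-d['cx'])/d['fx'],(v-d['cy'])/d['fy'],1])
    return d['xyz']+r*(z-d['xyz'][2])/r[2]
E
python3 - <<'E'
from h import *
for n in('top','side'):
    im=snap(n,n+'0.png'); print(n,im['xyz'],im['orientation'],im['fx'],im['cx'],im['cy'])
o=arm.get_obs(); print(o)
E
```

```text
top [0.2622618  0.01911358 1.18342393] [-2.22814012  1.97541396 -0.2148128 ] 506.5120079287557 307.67002545358855 246.31352226093045
side [ 0.35541774 -0.65021328  0.87493258] [-2.43470733  0.23454673 -0.09139046] 504.2906103897581 323.3791647058244 240.57389114510895
{'clock': 0.1, 'qpos': array([-1.42329758e+00,  2.91251878e-01, -1.54018564e-01,  1.12670155e+00,
        2.13300781e-05,  1.43150229e+00]), 'joint_velocities': array([-0.00126319, -0.00080115,  0.00226833, -0.00117808,  0.00182864,
        0.00039006]), 'joint_torque': array([ 1.65164485e-03, -5.37976170e+01,  3.31919718e+01,  9.25614964e-03,
       -1.51145141e-04,  4.40449895e-06]), 'tcp_pos': array([ 0.148468  , -0.50317583,  0.23078727]), 'tcp_rot': array([-3.10818475e+00, -4.48782717e-01, -2.59193061e-05]), 'contact_force': array([ 0.21043204,  0.50208248, -0.90242547]), 'torque': array([-0.06491523, -0.02083226, -0.02140641]), 'grip_width': 0.08566131928379456}
```

View pics/top0.png

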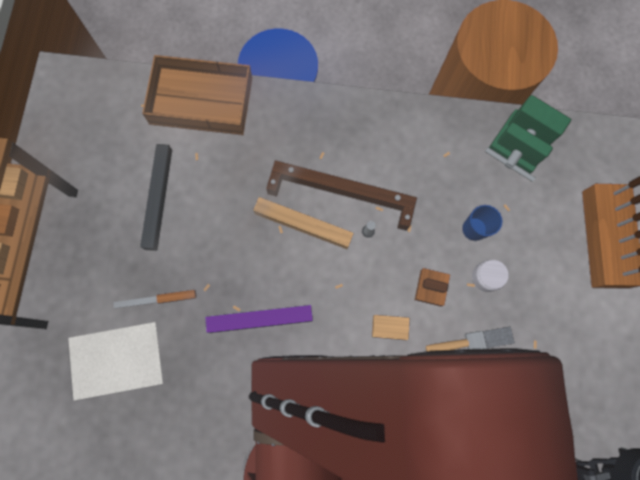

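View pics/side0.png

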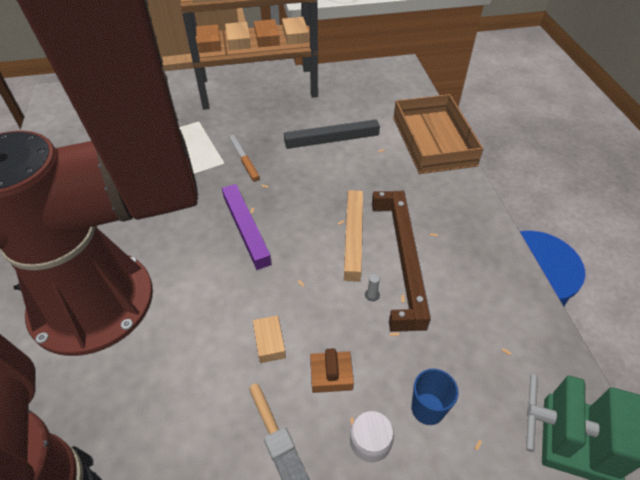

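The top view shows the bay at about (270–415, 160–230), the stave from (255,207) to (350,240), and the post at about (369,229). I'll enlarge that area.

```bash
python3 -c "
import cv2;i=cv2.imread('pics/top0.png')[145:260,245:425];cv2.imwrite('pics/c1.png',cv2.resize(i,None,fx=4.4,fy=4.4,interpolation=cv2.INTER_CUBIC))"
```

```text
(no output)
```

View pics/c1.png

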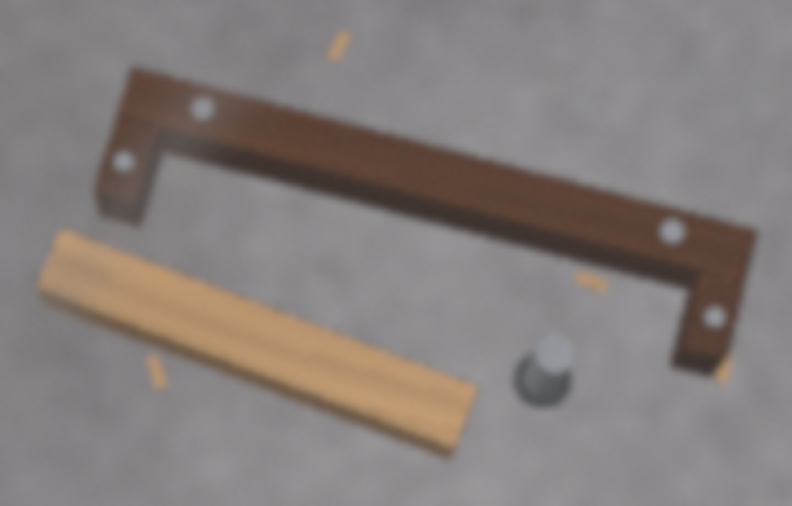

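```bash
cat >> h.py <<'E'
def c(u,v,z,fn='top0',k=4.4,o=(245,145)): return world(fn,u/k+o[0],v/k+o[1],z)[:2]
E
python3 - <<'E'
from h import *
np.set_printoptions(precision=4,suppress=True)
S=[c(*p,.036) for p in((65,230),(475,387),(450,450),(40,292))]
O=[c(133,68,.045),c(755,232,.045)]; I=[c(160,130,.045),c(697,270,.045)]
print('stave',S,np.mean(S,0)); print('outer',O,np.linalg.norm(O[0]-O[1]),'inner',I,np.linalg.norm(I[0]-I[1]))
y=O[0]-O[1]; y/=np.linalg.norm(y); x=np.array([y[1],-y[0]]); 
org=np.mean(O,0)-.03*x; print('bay org',org,np.mean(I,0),'yaw',np.degrees(np.arctan2(x[1],x[0])))
B=lambda p:np.array([(p-org)@x,(p-org)@y])*1000
print('post',c(555,352,.06),B(c(555,352,.06)),'stave in bay',[B(s) for s in S],B(np.mean(S,0)))
print('collar',B(c(543,378,.002)))
d=S[0]-S[1];print('stave yaw rel',np.degrees(np.arctan2(d@x*-1,d@y)), np.linalg.norm(d))
print('I',[B(i) for i in I])
E
```

```text
stave [array([0.6125, 0.1709]), array([ 0.5527, -0.0568]), array([ 0.5171, -0.0471]), array([0.5766, 0.1794])] [0.5647 0.0616]
outer [array([0.7051, 0.1459]), array([ 0.6531, -0.1961])] 0.3459328274180983 inner [array([0.6717, 0.1268]), array([ 0.6283, -0.167 ])] 0.29695455977092317
bay org [ 0.6495 -0.0206] [ 0.65   -0.0201] yaw -8.64755267557724
post [ 0.5702 -0.0947] [-67.1818 -85.1404] stave in bay [array([-65.3001, 183.7668]), array([-90.2744, -50.3281]), array([-126.8706,  -46.1454]), array([-102.0572,  186.7135])] [-96.1256  68.5017]
collar [-66.5665 -85.7856]
stave yaw rel -6.089530173398846 0.23542325692188354
I [array([ -0.1446, 149.0112]), array([   1.103 , -147.9407])]
```

The enlarged view gives clear stave and bay corners. In the bay frame the stave's centre is (-96, 69) mm, tilted about 6° with its +y end nearer the fence, and the post is at about (-69, -85). I'll turn the tool to the bay axes, close the fingers and move over the start of the first push.

```bash
cat >> h.py <<'E'
org=np.array([.6495,-.0204]); a=np.radians(-8.6); bx=np.array([np.cos(a),np.sin(a)]); by=np.array([-bx[1],bx[0]])
B=lambda p:np.array([(p-org)@bx,(p-org)@by])*1000
def st(tx=None,ty=None,tz=None):
    o=arm.get_obs(); p=o['tcp_pos']; b=B(p[:2]); M=R.from_rotvec(o['tcp_rot']).as_matrix()
    yaw=np.degrees(np.arctan2(M[1,0],M[0,0])-a); f=o['contact_force'];F=[f[:2]@bx,f[:2]@by,f[2]]
    print('t',round(float(o['clock']),2),'bay mm',b.round(1),'z',round(p[2]*1000,1),'yaw',yaw.round(2),'tilt',M[2,2].round(4),'F',np.round(F,1),'grip',round(float(o['grip_width']),3))
    if tx is not None: print('tool d mm',[round(tx-b[0],1),round(b[1]-ty,1),round(p[2]*1000-tz,1)])
E
python3 -m inch '[[[0,0,0,0,0,0,8.35],[0,0,0,0,0,0,8.35],[0,0,0,0,0,0,8.35],[0,0.01,-0.02,0,0,0,0],[0,0.018,-0.035,0,0,0,0],[0,0.018,-0.035,0,0,0,0],[0,0.018,-0.035,0,0,0,0],[0,0.018,-0.035,0,0,0,0],[0,0.018,-0.035,0,0,0,0],[0,0.018,-0.035,0,0,0,0],[0,0.018,-0.035,0,0,0,0],[0,0.018,-0.035,0,0,0,0]]]' 40
python3 -c "
from h import *; st(-155,-30,15)"
```

```text
clock: 1.3
tcp_pos: [0.3463, -0.2285, 0.2312]
tcp_rot: [-3.133, 0.236, 0.0]
contact_force: [0.1, -0.3, 0.3]
grip_width: 0.0003
t 1.3 bay mm [-268.7 -251.1] z 231.2 yaw -0.03 tilt -1.0 F [ 0.1 -0.3  0.3] grip 0.0
tool d mm [np.float64(113.7), np.float64(-221.1), np.float64(216.2)]
```

```bash
python3 -m inch '[[[0,0.014,-0.027,0,0,0,0],[0,0.014,-0.027,0,0,0,0],[0,0.014,-0.027,0,0,0,0],[0,0.014,-0.027,0,0,0,0],[0,0.014,-0.027,0,0,0,0],[0,0.014,-0.027,0,0,0,0],[0,0.014,-0.027,0,0,0,0],[0,0,0,0.03,0,0,0],[0,0,0,0.03,0,0,0],[0,0,0,0.03,0,0,0],[0,0,0,0.03,0,0,0],[0,0,0,0,0,0,0]]]'
python3 -c "
from h import *; st(-155,-30,15)"
```

```text
clock: 2.5
tcp_pos: [0.4681, -0.057, 0.1082]
tcp_rot: [-3.131, 0.236, 0.01]
contact_force: [-0.9, 0.2, -0.5]
grip_width: -0.0002
t 2.5 bay mm [-173.9  -63.3] z 108.2 yaw -0.01 tilt -1.0 F [-0.9  0.1 -0.5] grip -0.0
tool d mm [np.float64(18.9), np.float64(-33.3), np.float64(93.2)]
```

```bash
python3 -m inch '[[[0,0.009,-0.016,0,0,0,0],[0,0.01,-0.017,0,0,0,0],[0,0,0,0.03,0,0,0],[0,0,0,0.03,0,0,0],[0,0,0,0.02,0,0,0],[0,0,0,0.012,0,0,0],[0,0,0,0,0,0,0]]]'
python3 -c "
from h import *; st(-155,-30,15)"
python3 -m inch '[[[0,0.01,0,0,0,0,0],[0,0.01,0,0,0,0,0],[0,0.01,0,0,0,0,0],[0,0.01,0,0,0,0,0],[0,0.01,0,0,0,0,0],[0,0.01,0,0,0,0,0],[0,0,0,0,0,0,0]]]'
python3 -c "
from h import *; st(-155,-30,15)
snap('top','t1.png');i=cv2.imread('pics/t1.png')[145:260,245:425];cv2.imwrite('pics/c2.png',cv2.resize(i,None,fx=4.4,fy=4.4,interpolation=cv2.INTER_CUBIC))"
```

```text
clock: 3.2
tcp_pos: [0.4943, -0.028, 0.019]
tcp_rot: [-3.133, 0.236, 0.002]
contact_force: [-0.3, 0.2, 0.2]
grip_width: 0.0002
t 3.2 bay mm [-152.3  -30.7] z 19.0 yaw -0.02 tilt -1.0 F [-0.4  0.1  0.2] grip 0.0
tool d mm [np.float64(-2.7), np.float64(-0.7), np.float64(4.0)]
clock: 3.9
tcp_pos: [0.5558, -0.0374, 0.0194]
tcp_rot: [3.133, -0.236, 0.002]
contact_force: [-0.3, -0.4, -0.1]
grip_width: -0.0003
t 3.9 bay mm [-90.1 -30.8] z 19.4 yaw -0.02 tilt -1.0 F [-0.2 -0.4 -0.1] grip -0.0
tool d mm [np.float64(-64.9), np.float64(-0.8), np.float64(4.4)]
```

View pics/c2.png

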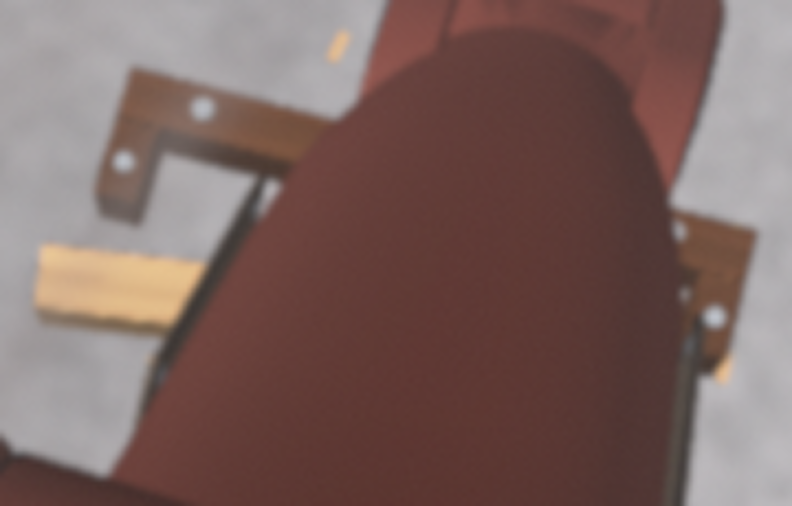

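The arm hides the middle of the stave, but its +y end shows at crop (40,244)–(38,313), so it has turned the right way. The contact point on the back face gives the angle.

```bash
python3 -c "
from h import *
P=[B(c(*p,.036)) for p in((40,244),(38,313),(200,261),(165,327))];print(np.round(P,1))
snap('side','s1.png');i=cv2.imread('pics/s1.png')[160:340,310:450];cv2.imwrite('pics/c3.png',cv2.resize(i,None,fx=3.3,fy=3.3,interpolation=cv2.INTER_CUBIC))"
```

```text
[[ -76.3  194.3]
 [-113.3  184.3]
 [ -62.4  109. ]
 [-102.6  116.9]]
```

View pics/c3.png

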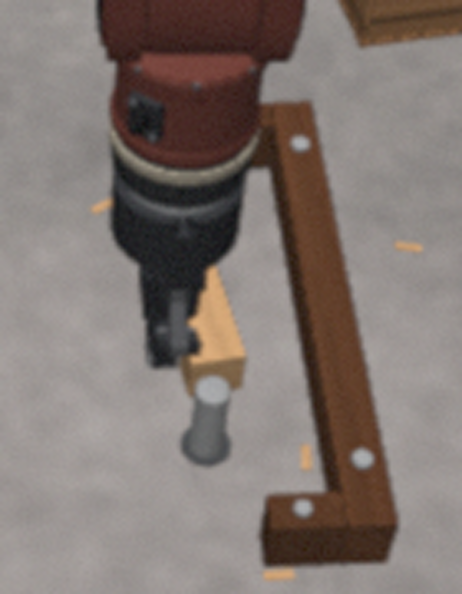

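The side view shows the stave's -y end (crop 185–243, 350–365) ahead of and beside the post (210,390) without touching it. The angle is about 9°, with the front corner near (-39, -43). I'll push 25 mm more, then back off and move round to the +y end.

```bash
python3 -m inch '[[[0,0.008,0,0,0,0,0],[0,0.008,0,0,0,0,0],[0,0.009,0,0,0,0,0],[0,0,0,0,0,0,0],[0,-0.02,0,0,0,0,0],[0,-0.03,0,0,0,0,0],[0,0,0,-0.03,0,0,0],[0,0,0,-0.03,0,0,0],[0,0,0,-0.03,0,0,0],[0,-0.02,-0.04,0,0,0,0],[0,0,-0.04,0,0,0,0],[0,0,-0.04,0,0,0,0]]]'
python3 -m inch '[[[0,0,-0.04,0,0,0,0],[0,0,-0.04,0,0,0,0],[0,0,-0.04,0,0,0,0],[0,0,0,0,0,0,0]]]'
python3 -c "
from h import *; st(-112,225,18)
snap('top','t2.png');i=cv2.imread('pics/t2.png')[145:260,245:425];cv2.imwrite('pics/c4.png',cv2.resize(i,None,fx=4.4,fy=4.4,interpolation=cv2.INTER_CUBIC))"
```

```text
clock: 5.2
tcp_pos: [0.5207, 0.0436, 0.1106]
tcp_rot: [-3.098, 0.126, -0.002]
contact_force: [0.5, 0.6, 1.0]
grip_width: -0.0
clock: 5.6
tcp_pos: [0.5259, 0.1056, 0.1176]
tcp_rot: [-3.05, -0.01, 0.002]
contact_force: [-0.0, -0.4, 0.3]
grip_width: 0.0
t 5.6 bay mm [-141.1  106.1] z 117.6 yaw 8.98 tilt -0.9958 F [ 0.1 -0.4  0.3] grip 0.0
tool d mm [np.float64(29.1), np.float64(-118.9), np.float64(99.6)]
```

View pics/c4.png

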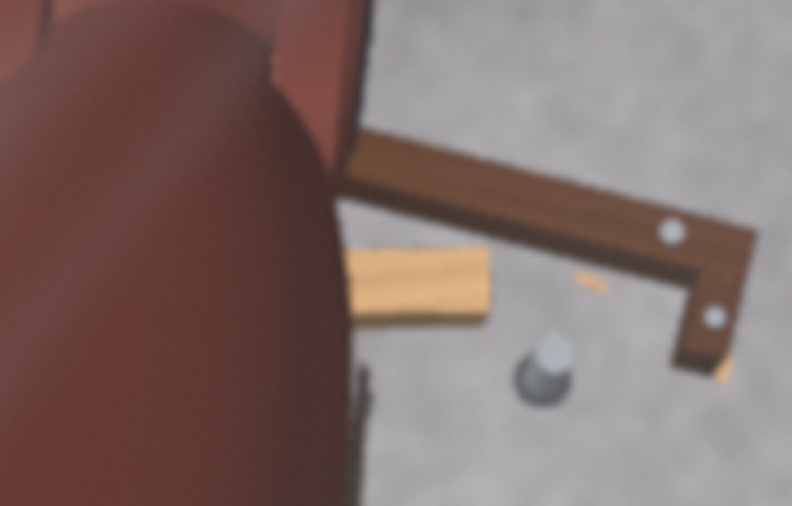

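The stave's -y end is now at crop (490,248)–(488,315), well inside and clear of the post. The tool pose deviated (yaw 9°, tilt 5°), so I'll check the joints.

```bash
python3 -c "
from h import *
P=[B(c(*p,.036)) for p in((490,248),(488,315),(352,252),(352,317))];print(np.round(P,1))
o=arm.get_obs();print(o['qpos'].round(3),o['joint_velocities'].round(3), R.from_rotvec(o['tcp_rot']).as_matrix().round(3))"
python3 -m inch '[[[0,0,0,0,0,0,0],[0,0,0,0,0,0,0]]]'
```

```text
[[-13.7 -39.1]
 [-50.2 -47.3]
 [-35.7  31.7]
 [-70.7  22.3]]
[ 0.004  0.397 -0.322  0.854  0.091  3.141] [-0.024 -0.002 -0.012 -0.002 -0.017  0.001] [[ 1.     0.005 -0.002]
 [ 0.005 -0.996  0.091]
 [-0.001 -0.091 -0.996]]
clock: 5.85
tcp_pos: [0.5254, 0.1029, 0.1172]
tcp_rot: [-3.051, -0.004, 0.002]
contact_force: [0.6, 0.1, 0.3]
grip_width: -0.0
```

Joint 6 is at its limit. Turning the tool a quarter back makes tool x the bay's +y and tool y the bay's +x. I'll remove the tilt as well.

```bash
python3 -m inch '[[[0,0,0,-0.02,0,0,-8.14],[0,0,0,0,0,0,-8.14],[0,0,0,0,0,0,-8.14],[0,0,0,0,0,0,-8.14],[0,0,0,0,0,0,-8.14],[0,0,0,0,0,0,-8.14],[0,0,0,0,0,0,-8.14],[0,0,0,0,0,0,-8.14],[0,0,0,0,0,0,-8.14],[0,0,0,0,0,0,-8.14],[0,0,0,0,-0.8,-5.14,0],[0,0,0,0,0,0,0]]]'
cat >> h.py <<'E'
def st2(tx,ty,tz):
    st(); o=arm.get_obs(); p=o['tcp_pos']; b=B(p[:2]); M=R.from_rotvec(o['tcp_rot']).as_matrix()
    W=np.c_[np.r_[by,0],np.r_[bx,0],[0,0,-1]]; d=W@np.array([ty-b[1],tx-b[0],p[2]*1000-tz])
    print('tool d mm',(M.T@d).round(1),'turn deg',np.degrees(R.from_matrix(M.T@W).as_rotvec()).round(2),'q',o['qpos'].round(2))
E
python3 -c "
from h import *; st2(-106,220,18)
T=np.radians(np.arctan2(22,70.8)*57.3);print(np.degrees(T)); FR=np.array([-13.7,-39.1]);u=np.array([-np.sin(T),np.cos(T)]);n=np.array([np.cos(T),np.sin(T)])
print('+y end centre',FR+240*u-18*n,'FL',FR+240*u,'BL',FR+240*u-36*n)"
```

```text
clock: 7.05
tcp_pos: [0.5256, 0.1019, 0.1374]
tcp_rot: [2.377, 2.052, -0.003]
contact_force: [0.0, 1.0, -0.1]
grip_width: 0.0
t 7.05 bay mm [-140.8  102.4] z 137.4 yaw 90.21 tilt -1.0 F [-0.1  1.  -0.1] grip 0.0
tool d mm [117.8  35.3 119.1] turn deg [-0.01  0.12  0.21] q [ 0.06  0.38 -0.28  0.91 -0.    1.77]
17.263091901342747
+y end centre [-102.11148759  184.74684242] FL [-84.92234869 190.08851858] BL [-119.30062648  179.40516627]
```

```bash
python3 -m inch '[[[0,0.025,0.007,0,0,0,0],[0,0.027,0.008,0,0,0,0],[0,0.027,0.008,0,0,0,0],[0,0.027,0.008,0,0,0,0],[0,0,0,0,0,0,-8.5],[0,0,0,0,0,0,-8.5],[0,0,0,0.03,0,0,0],[0,0,0,0.03,0,0,0],[0,0,0,0,0,0,0]]]'
python3 -c "
from h import *; st2(-110,210,18)"
```

```text
clock: 7.95
tcp_pos: [0.5688, 0.2008, 0.0736]
tcp_rot: [-2.047, -2.376, 0.008]
contact_force: [-0.9, -1.2, -0.1]
grip_width: 0.0001
t 7.95 bay mm [-112.8  206.6] z 73.6 yaw 107.13 tilt -1.0 F [-0.7 -1.3 -0.1] grip 0.0
tool d mm [ 2.4  4.1 55.6] turn deg [-0.44  0.03 17.13] q [ 0.22  0.57 -0.16  0.85  0.    1.64]
```

```bash
python3 -m inch '[[[0,0.002,0.004,0.03,0,0,0],[0,0,0,0.025,0,0,0],[0,0,0,0,0,0,0],[0,-0.008,0,0,0,0,0],[0,-0.008,0,0,0,0,0],[0,-0.008,0,0,0,0,0],[0,-0.008,0,0,0,0,0],[0,-0.008,0,0,0,0,0],[0,-0.008,0,0,0,0,0],[0,-0.008,0,0,0,0,0],[0,-0.003,0,0,0,0,0],[0,0,0,0,0,0,0]]]'
python3 -c "
from h import *; st2(-110,210,18)
snap('top','t3.png');i=cv2.imread('pics/t3.png')[145:260,245:425];cv2.imwrite('pics/c5.png',cv2.resize(i,None,fx=4.4,fy=4.4,interpolation=cv2.INTER_CUBIC))"
```

```text
clock: 9.15
tcp_pos: [0.5841, 0.1455, 0.0221]
tcp_rot: [-2.05, -2.381, 0.002]
contact_force: [-0.5, -0.0, 0.7]
grip_width: 0.0001
t 9.15 bay mm [-89.4 154.2] z 22.1 yaw 107.15 tilt -1.0 F [-0.5 -0.1  0.7] grip 0.0
tool d mm [59.4 -3.2  4.1] turn deg [-0.05  0.04 17.15] q [ 0.12  0.62 -0.22  0.73 -0.    1.54]
```

View pics/c5.png

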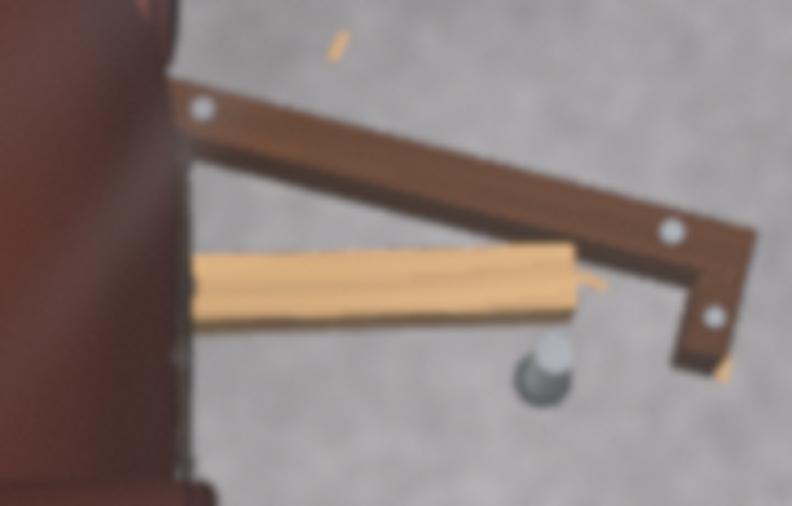

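The top view shows the front corner (573,243) touching the fence just behind the post, with clearance between the stave's back and the post. It needs about 22 mm more in -y before it can be swung flat inside the +y cheek.

```bash
python3 -c "
from h import *
P=[B(c(*p,.036)) for p in((573,243),(576,310),(193,258),(195,322))];print(np.round(P,1))"
python3 -m inch '[[[0,-0.005,-0.001,0,0,0,0],[0,-0.005,-0.001,0,0,0,0],[0,-0.005,-0.001,0,0,0,0],[0,-0.005,-0.001,0,0,0,0],[0,0,0,0,0,0,0]]]'
python3 -c "
from h import *; st2(-110,210,18)
snap('top','t4.png');i=cv2.imread('pics/t4.png')[145:260,245:425];cv2.imwrite('pics/c6.png',cv2.resize(i,None,fx=4.4,fy=4.4,interpolation=cv2.INTER_CUBIC))"
```

```text
[[  0.9 -81.4]
 [-34.9 -91.9]
 [-61.8 113. ]
 [-95.7 102.3]]
clock: 9.7
tcp_pos: [0.5831, 0.1249, 0.0222]
tcp_rot: [-2.05, -2.38, 0.002]
contact_force: [0.3, -0.3, -0.4]
grip_width: 0.0
t 9.7 bay mm [-87.4 133.7] z 22.2 yaw 107.14 tilt -1.0 F [ 0.3 -0.3 -0.4] grip 0.0
tool d mm [79.5  0.9  4.2] turn deg [-0.05  0.04 17.14] q [ 0.09  0.61 -0.24  0.72 -0.    1.51]
```

View pics/c6.png

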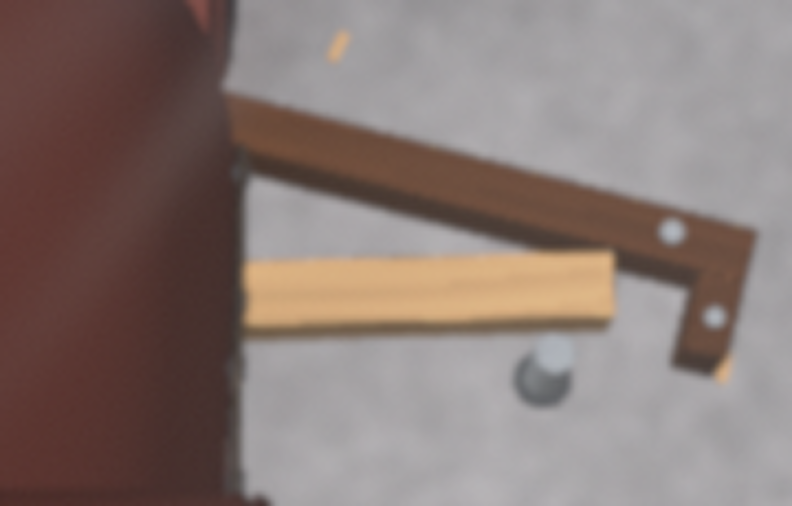

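The front corner (613,252) is now at y ≈ -104 and still clear of the post. Next I'll back off and go behind the +y end to swing it in.

```bash
python3 -m inch '[[[0,0.02,0,0,0,0,0],[0,0.005,0,-0.03,0,0,0],[0,0,0,-0.03,0,0,0],[0,0,0,0,0,0,8.5],[0,0,0,0,0,0,8.5],[0,-0.02,-0.025,0,0,0,0],[0,-0.03,-0.025,0,0,0,0],[0,-0.02,0,0,0,0,0],[0,0,0,0,0,0,0]]]'
python3 -c "
from h import *; st2(-142,88,18)"
```

```text
clock: 10.65
tcp_pos: [0.519, 0.0869, 0.0826]
tcp_rot: [2.38, 2.05, -0.002]
contact_force: [0.7, 1.6, 1.2]
grip_width: -0.0001
t 10.65 bay mm [-145.1   86.6] z 82.6 yaw 90.08 tilt -1.0 F [0.4 1.6 1.2] grip -0.0
tool d mm [ 1.5  3.2 64.6] turn deg [-0.05  0.06  0.08] q [ 0.03  0.43 -0.38  0.77 -0.    1.75]
```

```bash
python3 -m inch '[[[0,0,0,0.03,0,0,0],[0,0,0,0.032,0,0,0],[0,0,0.01,0,0,0,0],[0,0,0.01,0,0,0,0],[0,0,0.008,0,0,0,0],[0,0,0.008,0,0,0,0],[0,0,0.008,0,0,0,0],[0,0,0.008,0,0,0,0],[0,0,0.008,0,0,0,0],[0,0,0.008,0,0,0,0],[0,0,0.006,0,0,0,0],[0,0,0,0,0,0,0]]]'
python3 -c "
from h import *; st2(-50,88,18)
snap('top','t5.png');i=cv2.imread('pics/t5.png')[145:260,245:425];cv2.imwrite('pics/c7.png',cv2.resize(i,None,fx=4.4,fy=4.4,interpolation=cv2.INTER_CUBIC))"
```

```text
clock: 11.85
tcp_pos: [0.5939, 0.0775, 0.0202]
tcp_rot: [2.378, 2.052, -0.0]
contact_force: [0.4, 0.4, 0.2]
grip_width: -0.0001
t 11.85 bay mm [-69.6  88.5] z 20.2 yaw 90.18 tilt -1.0 F [0.4 0.4 0.2] grip -0.0
tool d mm [-0.5 19.6  2.2] turn deg [0.   0.02 0.18] q [ 0.01  0.62 -0.23  0.72 -0.    1.73]
```

View pics/c7.png

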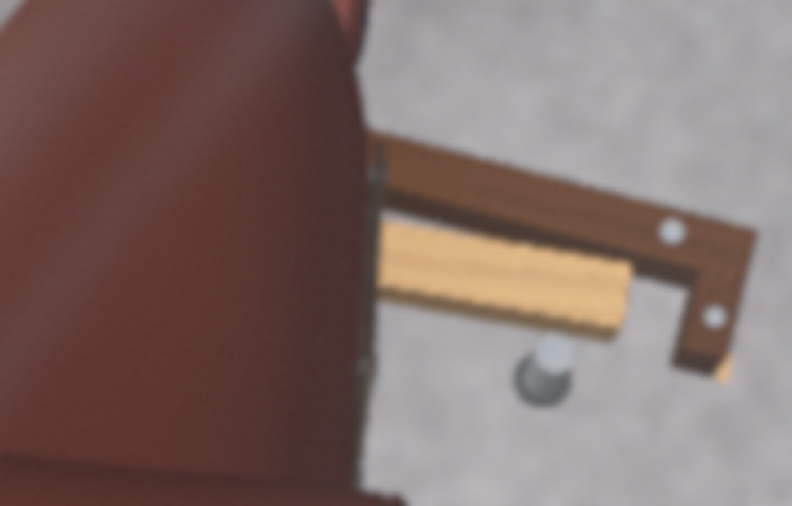

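The tip (632,264) is still at the fence and the gap is closing. The last stretch goes in small steps with a check on the force.

```bash
python3 -m inch '[[[0,0,0.006,0,0,0,0],[0,0,0.006,0,0,0,0],[0,0,0.003,0,0,0,0],[0,0,0.002,0,0,0,0],[0,0,0,0,0,0,0]]]'
python3 -c "
from h import *; st2(-50,88,18)"
python3 -m inch '[[[0,0,0.001,0,0,0,0],[0,0,0.001,0,0,0,0],[0,0,0,0,0,0,0]]]'
python3 -c "
from h import *; st2(-50,88,18)"
```

```text
clock: 12.4
tcp_pos: [0.61, 0.0751, 0.0202]
tcp_rot: [-2.378, -2.052, 0.001]
contact_force: [0.0, 0.2, 0.3]
grip_width: 0.0
t 12.4 bay mm [-53.3  88.6] z 20.2 yaw 90.18 tilt -1.0 F [0.  0.2 0.3] grip 0.0
tool d mm [-0.6  3.3  2.2] turn deg [-0.03  0.02  0.18] q [ 0.    0.64 -0.18  0.75 -0.    1.72]
clock: 12.7
tcp_pos: [0.6117, 0.0749, 0.0202]
tcp_rot: [-2.378, -2.052, 0.001]
contact_force: [-0.9, 0.8, -0.0]
grip_width: 0.0001
t 12.7 bay mm [-51.6  88.6] z 20.2 yaw 90.19 tilt -1.0 F [-1.   0.6 -0. ] grip 0.0
tool d mm [-0.6  1.6  2.2] turn deg [-0.04  0.03  0.19] q [ 0.    0.64 -0.18  0.75 -0.    1.72]
```

```bash
for k in 1 2 3; do
python3 -m inch '[[[0,0,0.001,0,0,0,0],[0,0,0.001,0,0,0,0],[0,0,0,0,0,0,0]]]' >/dev/null
python3 -c "
from h import *; st()"; done
```

```text
t 13.0 bay mm [-49.5  88.6] z 20.3 yaw 90.19 tilt -1.0 F [0.  0.6 0.6] grip -0.0
t 13.3 bay mm [-47.9  88.6] z 20.2 yaw 90.19 tilt -1.0 F [-3.2  0.3  1.7] grip 0.0
t 13.6 bay mm [-46.8  88.1] z 19.9 yaw 90.18 tilt -1.0 F [-5.5 -2.1  2.2] grip -0.0
```

The +y end is against the fence. I'll press lightly, then back off and press nearer the -y end (y ≈ -40, clear of the post).

```bash
python3 -m inch '[[[0,0,0.001,0,0,0,0],[0,0,0.001,0,0,0,0],[0,0,0,0,0,0,0]]]'
python3 -m inch '[[[0,0,-0.01,0,0,0,0],[0,0,-0.02,0,0,0,0],[0,-0.025,0,0,0,0,0],[0,-0.025,0,0,0,0,0],[0,-0.025,0,0,0,0,0],[0,-0.025,0,0,0,0,0],[0,-0.025,0,0,0,0,0],[0,0,0,0,0,0,0],[0,0,0.01,0,0,0,0],[0,0,0.008,0,0,0,0],[0,0,0.005,0,0,0,0],[0,0,0,0,0,0,0]]]'
python3 -c "
from h import *; st2(-50,-40,20)"
```

```text
clock: 13.9
tcp_pos: [0.6166, 0.0735, 0.0197]
tcp_rot: [-2.376, -2.05, 0.008]
contact_force: [-12.7, -1.5, 8.4]
grip_width: 0.0001
clock: 15.1
tcp_pos: [0.5956, -0.0483, 0.0202]
tcp_rot: [2.377, 2.054, -0.0]
contact_force: [-0.3, 0.3, 0.8]
grip_width: -0.0001
t 15.1 bay mm [-49.1 -35.7] z 20.2 yaw 90.25 tilt -1.0 F [-0.3  0.3  0.8] grip -0.0
tool d mm [-4.3 -0.9  0.2] turn deg [0.01 0.02 0.25] q [-0.2   0.61 -0.24  0.72 -0.    1.51]
```

```bash
for k in 1 2; do
python3 -m inch '[[[0,0,0.001,0,0,0,0],[0,0,0.001,0,0,0,0],[0,0,0,0,0,0,0]]]' >/dev/null
python3 -c "
from h import *; st()"; done
python3 -m inch '[[[0,0,0.001,0,0,0,0],[0,0,0.001,0,0,0,0],[0,0,0,0,0,0,0]]]'
```

```text
t 15.4 bay mm [-48.3 -36.2] z 20.3 yaw 90.2 tilt -1.0 F [ 0.1 -0.2  0.6] grip -0.0
t 15.7 bay mm [-46.6 -36.4] z 20.2 yaw 90.19 tilt -1.0 F [-2.1  0.5  1.7] grip 0.0
clock: 16.0
tcp_pos: [0.5981, -0.0494, 0.02]
tcp_rot: [-2.376, -2.05, 0.005]
contact_force: [-8.8, 0.9, 6.9]
grip_width: -0.0003
```

Both contact points are at x ≈ -46.5, so the stave is parallel to the fence. I'll retreat clear and look.

```bash
python3 -m inch '[[[0,0,-0.01,0,0,0,0],[0,0,-0.03,0,0,0,0],[0,0,0,-0.03,0,0,0],[0,0,0,-0.04,0,0,0],[0,0,0,-0.04,0,0,0],[0,0,0,-0.04,0,0,0],[0,-0.02,-0.03,-0.03,0,0,0],[0,-0.03,-0.03,0,0,0,0],[0,-0.03,-0.03,0,0,0,0],[0,-0.03,-0.03,0,0,0,0],[0,-0.03,-0.03,0,0,0,0],[0,-0.03,-0.03,0,0,0,0]]]'
python3 -m inch '[[[0,-0.03,-0.01,0,0,0,0],[0,-0.03,-0.01,0,0,0,0],[0,-0.03,-0.01,0,0,0,0],[0,-0.03,-0.01,0,0,0,0],[0,-0.03,0,0,0,0,0],[0,-0.03,0,0,0,0,0],[0,-0.03,0,0,0,0,0],[0,0,0,0,0,0,0],[0,0,0,0,0,0,0]]]'
python3 -c "
from h import *; st()
snap('top','t6.png');snap('side','s6.png')
i=cv2.imread('pics/t6.png')[145:260,245:425];cv2.imwrite('pics/c8.png',cv2.resize(i,None,fx=4.4,fy=4.4,interpolation=cv2.INTER_CUBIC))"
```

```text
clock: 17.2
tcp_pos: [0.3569, -0.1866, 0.2008]
tcp_rot: [2.377, 2.052, -0.001]
contact_force: [-0.3, -0.6, -1.0]
grip_width: 0.0001
clock: 18.1
tcp_pos: [0.2875, -0.3877, 0.2004]
tcp_rot: [-2.379, -2.051, 0.001]
contact_force: [-0.4, 0.9, 0.1]
grip_width: 0.0003
t 18.1 bay mm [-303.  -417.4] z 200.4 yaw 90.12 tilt -1.0 F [-0.6  0.9  0.1] grip 0.0
```

View pics/c8.png

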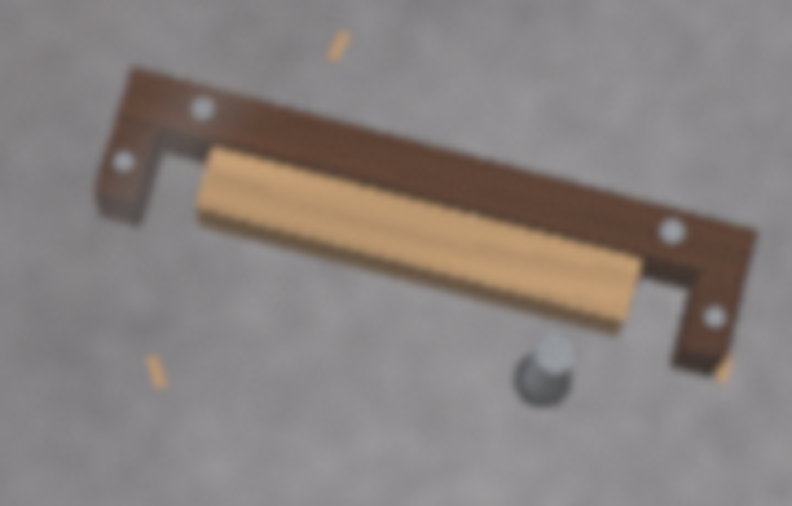

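View pics/s6.png

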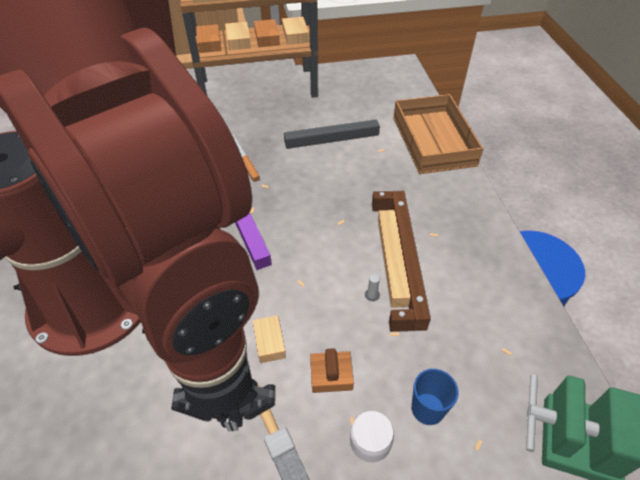

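The stave lies flat on the fence (front edge from (213,147) to (640,260)), between the cheeks and behind the post, and the bystanders are where they were. I'll do a numeric check, then hand in.

```bash
python3 -c "
from h import *
print(np.round([B(c(*p,.036)) for p in((213,147),(640,260),(620,322),(198,210))],1)); print(hand_in())"
```

```text
[[   1.4  119.8]
 [   1.3 -118.4]
 [ -35.1 -116.1]
 [ -35.2  117.8]]
the job is handed in; nothing more can be done
None
```

The stave is in the bay: flat against the back fence along its whole length, between the two cheeks and behind the post. The job was handed in about 18 s into the 64 s limit.

**How it went:** I only pushed it, with closed fingers. I swung the -y end in past the post, slid the stave along behind the post from its +y end, swung the +y end in, and pressed it lightly home at two points. The highest force I read was about 15 N.

**Last checks:**
- **Fit:** The final top view puts both front corners within about 1.5 mm of the fence face and 0.1 mm of each other. That is inside the camera's 2 mm calibration.
- **Clearance:** The stave's ends are about 30 mm from each cheek.
- **Surroundings:** In the side view the other objects it shows look unmoved. The arm is clear at about 200 mm height.

**What went wrong:** Joint 6 reached its limit once during a move through free air, which tilted the tool by about 5°. I turned the tool back a quarter turn and the rest went as planned. No final check failed.

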